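Drop a U-bolt over the steady-rest bar and through the sliding clamp plate

TASK

Take the steel U-bolt by its black tab off the wooden rail and set it astride the round steel bar of the green bracket, with both legs through the two holes of the aluminium plate under the bar, feeling for the holes along the bar. Press it gently but fully home, so that its crown sits down on the bar, then let go; never force the legs against the plate or the bar, and leave the other things on the bench where they are.

Things in the scene. Friction and masses are not known exactly. Their poses are not given: they have to be found in the camera images.
- ubolt_grip (a point): Loose steel U-bolt (square staple), about 0.13 kg, hanging legs-down astride the rail. Point: centre of its black flat tab, 30 (x) by 10 (y) by 40 mm tall, z up; grasp it across the 10 mm (along y). The tab stands on a steel crown 49 x 10 mm, 9 mm thick, whose underside is 29 mm below this point. It looks the same after a half turn about z.
- ubolt_feet (a point): The point midway between the ends of the U-bolt's two legs, 83 mm below the tab's centre (same axes). The legs are round steel, 9 mm in diameter, flat-ended, 54 mm long below the crown, at x = +20 and -20 mm; the clear gap between them is 31 mm.
- rail: Fixed wooden rail: upright board 25 mm thick (x), 90 mm long (y), top 70 mm above the bench, on a foot 80 x 100 mm, 10 mm thick. Origin on the bench under its centre. The U-bolt's crown rests on the board near the middle, its axes along the rail's; it must rise 60 mm straight up to clear.
- bracket_seat (a point): Fixed green bracket, 100 (x) by 172 mm (y), holding a level round steel bar, 26 mm in diameter, along y. Point: on top of the bar at mid-length, 66 mm above the bench, z up. The bar's ends sit in green cheeks with inner faces at y = +52 and -52 mm, 8 mm higher than this point. Home: crown on the bar, tab centre 29 mm above this point, leg ends 56 mm below it.
- bed_mid (a point): Fixed point of the bracket (same axes), 26 mm under the bar-top point, level with the top of the aluminium plate that fills the space below the bar. Its two square-cut through holes, 12.5 (x) by 11 mm (y), 1 mm chamfers, lie at x = +20 and -20 mm. The plate slides stiffly (12 N) along y and its place is NOT reported: both holes share one y between -16 and +16 mm, to be found by feel or sight.
- bed_floor (a point): Fixed point of the bracket, 12 mm under the plate's top: its underside. Below it a sprung rubber roller bears on each leg's outer side: about 9 mm before home the legs meet the rollers and need a push of 10 to 22 N to spread them, then 5 to 10 N; unpressed, the U-bolt stays part-way. Push with no more than 25 N; contact forces adding up to 45 N (with the rollers' squeeze, 12 N) are too much.
- doll_low_mid (a point): bystander: unpainted linden doll half, 66 mm wide, 56 mm tall; point at its centre
- doll_top_mid (a point): bystander: unpainted linden doll upper half, 58 mm wide, 60 mm tall; point at its centre
- doll_small_mid (a point): bystander: small unpainted linden doll half, 48 mm wide, 42 mm tall; point at its centre
- calipers_mid (a point): bystander: brass calipers lying flat, 115 x 80 mm, 8 mm thick; point at the middle of its length
- ferrule_mid (a point): bystander: round steel gouge ferrule, a ring 26 mm wide, 22 mm tall, between rail and bracket; point at its centre
- jar_mid (a point): bystander: squat green glass jar of pegs, 80 mm wide, 75 mm tall; point at its centre
Things that resemble listed ones, but are neither listed nor needed, are in the scene too. Of the things that look like the part that bears ubolt_grip, the largest one is meant.

How it is judged:
On the way, in this order (a step that is already met when the one before it is completed fails the run):
1. the U-bolt is lifted clear of the rail (height (world z) of ubolt_grip above 0.145 m), for 0.1 s.
2. both legs are started in the plate's holes, astride the bar (leg ends at least 6 mm below the plate's top) (z of ubolt_grip in the frame of bracket_seat below 0.051 m and horizontal distance between ubolt_grip and bracket_seat below 0.024 m and angle between ubolt_grip's own z axis and vertical below 0.12 rad), for 0.05 s.
At the end, for the whole second after the job is handed in: The U-bolt sits astride the bar with both legs through the plate's holes, its crown on the bar within 2.5 mm, upright within 0.06 rad, square to the bar, within 24 mm of the bar's middle, at rest and released (z of ubolt_grip in the frame of bracket_seat below 0.0315 m and horizontal distance between ubolt_grip and bracket_seat below 0.024 m and angle between ubolt_grip's own z axis and vertical below 0.06 rad and angle between the y axis of ubolt_grip and the y axis of bracket_seat, either way round below 0.15 rad and linear speed of ubolt below 0.01 m/s and contact force between the fingers and ubolt below 0.05 N); the robot touches nothing.
It fails at once if the U-bolt is pressed against the bracket (plate, bar, cheeks) with more than 45 N in all (contact force between ubolt and bracket above 45 N).
It fails at once if another thing on the bench (doll half, calipers, ferrule or jar) is moved by more than 20 mm (distance of any of doll_low_mid, doll_top_mid, doll_small_mid, calipers_mid, ferrule_mid, jar_mid from where it was at the start of the episode above 0.02 m).
It also fails if it takes over 72 s, if anything falls off the work surface, if the arm or the gripper's body presses on something with over 40 N, if the wrist force passes 120 N, or if a joint passes its speed limit or range.

ROBOT

A 6-joint arm with a two-finger parallel gripper is mounted at the origin on the work surface. World frame = base frame: x ahead of the robot, y to its left, z up, the work surface at z = 0. Lengths are in m, angles in rad, forces in N, time in s.
With the tool pointing down it reaches from about 0.275 to 0.825 m from the base axis. Payload 5.2 kg.
Tool frame: the origin (TCP) lies at the very end of the fingers, on their centre line; the grasp point (between the pads) lies 19 mm behind it; z points along the fingers, x is the direction in which the jaws open and shut, and the axes are right-handed (so a half turn about z gives the same grasp; the last joint's range is limited). The gripper opens to 93 mm and grips with 3 to 60 N. Pads are 15 mm wide; open, the fingers measure 128 mm over their backs; the gripper's body (75 mm by 188 mm) begins 65 mm behind the grasp point.
Start: joints at [-1.395, 0.259, 1.535, -0, 1.348, -0.203], TCP at [0.203, -0.511, 0.192] pointing down, gripper open.
Joint ranges: [-3.14, 3.14], [-0.91, 2.08], [0.19, 2.58], [-1.22, 4.36], [0.22, 2.71], [-3.12, 3.12]. Speed limits (rad/s): [2.57, 2.57, 3.14, 3.14, 3.14, 3.14].

INTERFACE

Orientations are given as a unit quaternion [x, y, z, w].
In Python, from station import robot, effector, solver, status, capture, job gives the robot as it stands. The module is installed in compiled form; this text tells all that it offers. Calls block until the motion is done:
- robot.movep(position, orientation): joint-space move of the TCP to a pose.
- robot.move_straight(position, rotation=None, vel=0.15): straight line of the TCP; rotation=None keeps the orientation; vel is the mean speed in m/s.
- robot.movej(angles): joint-space move.
- effector.let_go() and effector.clamp(newtons=None): open the fingers fully, or close them until they stop; newtons is the grip in N (None keeps the last).
- robot.dwell(seconds).
- solver.inverse_kinematics(position, orientation): joint angles nearest the present ones, or None.
- status.get_obs(): the state.
- capture(name): name is "scene" or "side" or "wrist"; returns a dict with "image" (384x512x3 uint8, red, green, blue), "fx", "fy", "cx", "cy" (pixels), "rvec" (rotation vector, rad) and "tvec" (3), from world to camera coordinates, as OpenCV has them. Camera axes: x right, y down, z forward; pixel columns grow to the right and rows downward; lengths in m; the calibration is good to about 2 mm. The wrist camera is an equidistant fisheye: a pixel r from the principal point sees the ray r / f radians off the axis. A picture is of the moment at which its call begins. There is no depth.
A pose or a line that the arm cannot do raises robot.PlanningError and nothing moves.
- job.job_done(): hands the job in, once; it reports no verdict.
The state is a dict: "t": time; "qpos": joint angles; "dq": joint speeds; "tau": joint torques, N m; "tcp_pos": TCP position; "tcp_rot": TCP orientation; "ft_force": force on the tool from outside, world axes, zero at the start; "moment": the same for the moment, N m; "width": finger opening in m.
Only numpy, scipy, OpenCV 4.12 (cv2) and the standard library are available. Lean on these libraries where they do the work, as an engineer would, in place of code of your own. Each camera call takes 0.05 s, during which the arm holds its last target.

## Working session

There is one attempt and no reset: what is moved stays moved. The work goes in short steps, each a Python script; the robot and the scene stay as the last script left them, time stands still between calls to the robot, and variables do not carry over. Pictures are saved under pics/ and viewed, and the job is handed in when it is done.

```bash
mkdir -p pics; cat > h.py <<'E'
import numpy as np, cv2
from station import robot, effector, solver, status, capture, job
def save(n,im): cv2.imwrite('pics/'+n+'.png',cv2.cvtColor(im,cv2.COLOR_RGB2BGR))
def ray(c,u,v,fish=False):
    R=cv2.Rodrigues(np.array(c['rvec'],float))[0]; t=np.array(c['tvec'],float).ravel()
    x=(u-c['cx'])/c['fx'];y=(v-c['cy'])/c['fy']
    if fish:
        r=np.hypot(x,y); d=np.array([x/r*np.sin(r),y/r*np.sin(r),np.cos(r)]) if r>1e-9 else np.array([0,0,1.])
    else: d=np.array([x,y,1.])
    d=R.T@d; return -R.T@t, d/np.linalg.norm(d)
def onz(c,u,v,z,fish=False):
    o,d=ray(c,u,v,fish); return o+d*(z-o[2])/d[2]
def proj(c,p,fish=False):
    R=cv2.Rodrigues(np.array(c['rvec'],float))[0]; t=np.array(c['tvec'],float).ravel()
    q=R@np.array(p,float)+t
    if fish:
        r=np.hypot(q[0],q[1]); th=np.arctan2(r,q[2]); x,y=q[:2]/max(r,1e-9)*th
    else: x,y=q[:2]/q[2]
    return np.array([c['fx']*x+c['cx'],c['fy']*y+c['cy']])
E
python3 - <<'E'
from h import *
import pickle
for n in ("scene","side","wrist"):
    c=capture(n); pickle.dump(c,open(n+'0.pkl','wb')); save(n+'0',c['image'])
    o,d=ray(c,c['cx'],c['cy']); print(n,c['fx'],c['cx'],c['cy'],o.round(3),d.round(3))
s=status.get_obs(); print({k:np.round(v,3) for k,v in s.items()})
E
```

```text
scene 354.8911955975285 261.05110530496546 191.17113870655263 [1.255 0.404 0.879] [-0.608 -0.352 -0.712]
side 397.51800689568336 253.77798215542578 191.14620595579697 [0.097 0.474 0.886] [ 0.465 -0.444 -0.766]
wrist 297.3186396354542 253.39300112235716 195.00616896853322 [ 0.266 -0.486  0.384] [-0.224 -0.087 -0.971]
{'t': np.float64(0.15), 'qpos': array([-1.395,  0.259,  1.536, -0.   ,  1.348, -0.203]), 'dq': array([ 0.   , -0.004, -0.002,  0.   ,  0.001, -0.001]), 'tau': array([ 2.0000e-03, -4.3765e+01, -2.8423e+01,  7.2000e-02,  3.8000e-02,
       -0.0000e+00]), 'tcp_pos': array([ 0.203, -0.511,  0.191]), 'tcp_rot': array([ 0.828, -0.561, -0.001, -0.   ]), 'ft_force': array([ 0.082,  0.903, -0.149]), 'moment': array([-0.01 ,  0.029, -0.018]), 'width': np.float64(0.093)}
```

View pics/scene0.png

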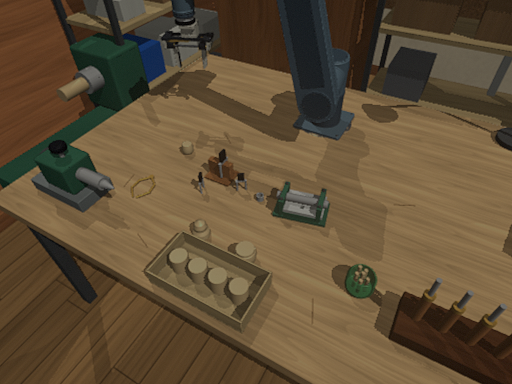

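View pics/side0.png

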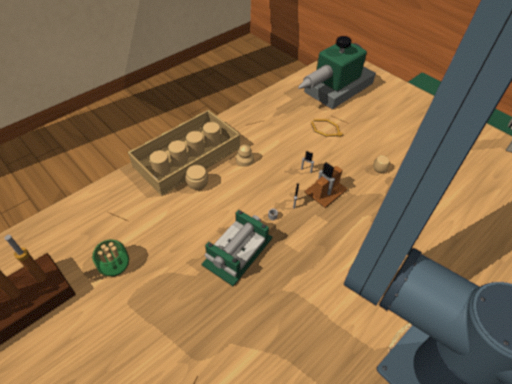

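View pics/wrist0.png

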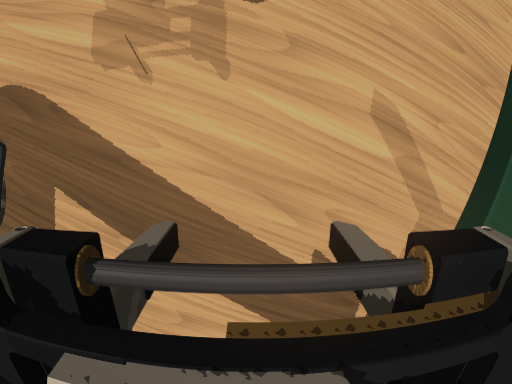

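The scene view shows three black-tabbed parts: one astride the rail at (222,158), and two smaller ones standing on the bench at (200,181) and (241,179). The rail one fits "hanging astride the rail" and looks the largest. I'll confirm in an enlarged crop.

```bash
python3 - <<'E'
import pickle
from h import *
a=pickle.load(open('scene0.pkl','rb'))['image'][140:230,180:340]; b=pickle.load(open('side0.pkl','rb'))['image'][140:285,195:355]
A=cv2.resize(a,None,fx=5,fy=5,interpolation=2); B=cv2.resize(b,None,fx=4,fy=4,interpolation=2)
save('cropA',A); save('cropB',B)
E
```

```text
(no output)
```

View pics/cropA.png

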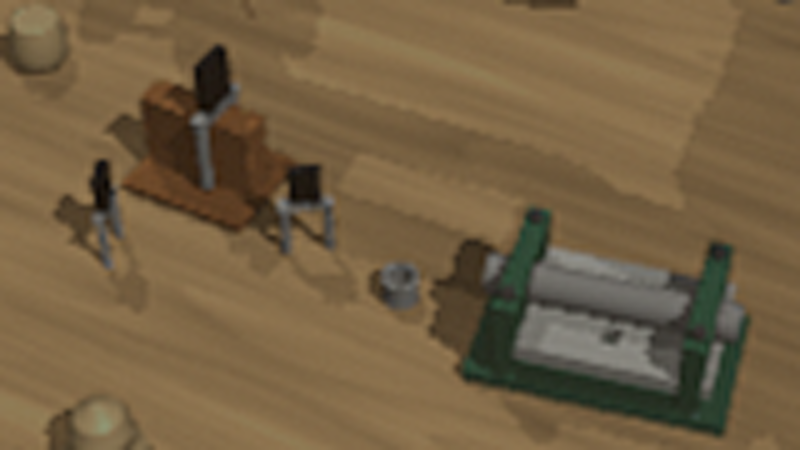

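View pics/cropB.png

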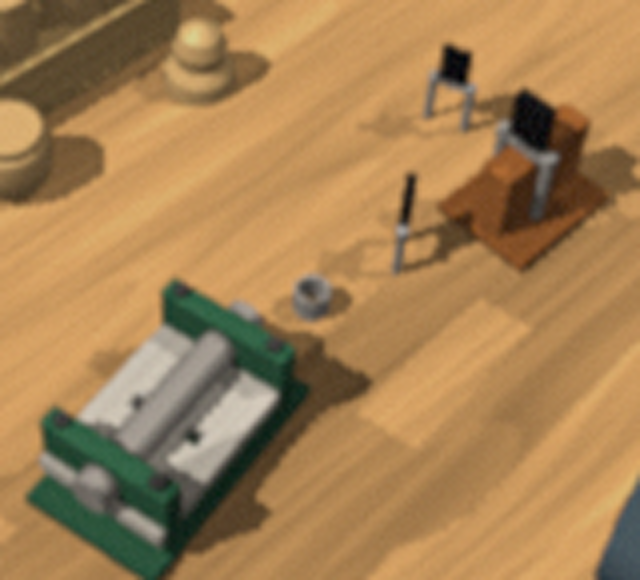

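The crops confirm it: the part on the rail is the largest. The two lookalikes (cropA (103,205) and (305,205)) are smaller and stand free on the bench. The plate holes show at side cropB (137,402) and (193,436), and at scene cropA (613,337). Next I'll triangulate coarsely.

```bash
cat >> h.py <<'E'
def tri(*rs):
    A=0;b=0
    for o,d in rs:
        P=np.eye(3)-np.outer(d,d);A=A+P;b=b+P@o
    p=np.linalg.solve(A,b); return p,[np.linalg.norm(np.cross(p-o,d)) for o,d in rs]
E
python3 - <<'E'
import pickle
from h import *
S=pickle.load(open('scene0.pkl','rb'));D=pickle.load(open('side0.pkl','rb'))
a=lambda x,y:(180+x/5-.4,140+y/5-.4)
b=lambda x,y:(195+x/4-.375,140+y/4-.375)
def pr(n,p,q): 
    r=tri(ray(S,*a(*p)),ray(D,*b(*q))); print(n,r[0].round(4),np.round(r[1],4))
pr('tab',(212,80),(532,122))
pr('tabA',(103,185),(455,65)) ; pr('tabB',(305,184),(408,202))
pr('ferrule',(400,285),(312,297))
print('tabA/B swap'); pr('tabA',(103,185),(408,202)); pr('tabB',(305,184),(455,65))
for n,p in dict(h1=(137,402),h2=(193,436)).items(): print(n,onz(D,*b(*p),.040).round(4))
print('h1scene',onz(S,*a(613,337),.040).round(4))
# cheeks tops corners z=.074 from scene
for n,p in dict(cL0=(538,212),cL1=(507,290),cR0=(720,247),cR1=(690,330)).items(): print(n,onz(S,*a(*p),.074).round(4))
for n,p in dict(c0=(178,287),c1=(280,343),c2=(55,418),c3=(165,482)).items(): print(n,onz(D,*b(*p),.074).round(4))
for n,p in dict(railf0=(440,207),f1=(522,268),f2=(606,200)).items(): print(n,onz(D,*b(*p),.010).round(4))
print('foot scene',onz(S,*a(125,182),.01).round(4),onz(S,*a(240,222),.01).round(4))
E
```

```text
tab [ 0.4988 -0.1856  0.0959] [0.0001 0.0001]
tabA [ 0.5922 -0.2163  0.0603] [0.0003 0.0003]
tabB [ 0.5252 -0.0964  0.0586] [0.0002 0.0002]
ferrule [ 0.5356 -0.0182  0.0087] [0.0005 0.0005]
tabA/B swap
tabA [ 0.5698 -0.1939  0.0056] [0.0506 0.0506]
tabB [ 0.5481 -0.1124  0.1168] [0.0443 0.0443]
h1 [0.5345 0.1385 0.04  ]
h2 [0.4923 0.1288 0.04  ]
h1scene [0.5372 0.1389 0.04  ]
cL0 [0.4894 0.061  0.074 ]
cL1 [0.5617 0.075  0.074 ]
cR0 [0.4633 0.1775 0.074 ]
cR1 [0.5387 0.1886 0.074 ]
c0 [0.5659 0.0763 0.074 ]
c1 [0.4908 0.0577 0.074 ]
c2 [0.5409 0.1958 0.074 ]
c3 [0.464  0.1754 0.074 ]
railf0 [ 0.5316 -0.1434  0.01  ]
f1 [ 0.4553 -0.1454  0.01  ]
f2 [ 0.4558 -0.2386  0.01  ]
foot scene [ 0.5416 -0.2418  0.01  ] [ 0.537  -0.1461  0.01  ]
```

```bash
cat >> h.py <<'E'
from scipy.spatial.transform import Rotation as Ro
import pickle
W0=pickle.load(open('wrist0.pkl','rb'))
def q(yaw,flip=False):
    "tool down, tool x along the y axis of a frame turned by yaw"
    a=yaw+(np.pi if flip else 0)
    x=np.array([-np.sin(a),np.cos(a),0]);z=np.array([0,0,-1.]);y=np.cross(z,x)
    return Ro.from_matrix(np.c_[x,y,z]).as_quat()
def camoff():
    o,_=ray(W0,0,0,True); s=Ro.from_quat([0.828,-0.561,-0.001,0]); return s.inv().apply(o-np.array([.203,-.511,.191]))
def st():
    s=status.get_obs(); return {k:np.round(s[k],4) for k in ('t','qpos','tcp_pos','ft_force','width')}
def obs(name):
    c=capture('wrist'); pickle.dump(c,open(name+'.pkl','wb')); save(name,c['image']); return c
E
python3 - <<'E'
from h import *
co=camoff(); print(co)
yaw=np.deg2rad(13)
for f in (0,1):
  Q=q(yaw,f); p=np.array([.514,.126,.345])-Ro.from_quat(Q).apply(co); print(f,p,solver.inverse_kinematics(p,Q))
  Q=q(0,f); p=np.array([.5,-.19,.37])-Ro.from_quat(Q).apply(co); print(f,p,solver.inverse_kinematics(p,Q))
  print('place',solver.inverse_kinematics([.514,.126,.1],q(yaw,f)),solver.inverse_kinematics([.514,-.19,.1],q(0,f)))
E
```

```text
[-0.00039924 -0.06716543 -0.19274475]
0 [0.57935417 0.14149794 0.15225525] [ 5.26721121e-02  3.68963210e-01  1.47844399e+00 -4.44089210e-16
  1.29418545e+00 -1.74501702e+00]
0 [ 0.56716543 -0.18960076  0.17725525] [-5.08971709e-01  3.54088247e-01  1.43755831e+00 -4.44089210e-16
  1.34994609e+00 -2.07976804e+00]
place [ 2.94698109e-02  3.02690648e-01  1.71444202e+00 -4.44089210e-16
  1.12445999e+00 -1.76821932e+00] [-5.57667977e-01  3.33785415e-01  1.66890106e+00 -4.44089210e-16
  1.13890618e+00 -2.12846430e+00]
1 [0.44864583 0.11050206 0.15225525] [-6.64134366e-04  1.32684459e-01  1.79577087e+00 -4.44089210e-16
  1.21313733e+00  1.34323939e+00]
1 [ 0.43283457 -0.19039924  0.17725525] [-6.50931263e-01  1.30131591e-01  1.73372641e+00 -4.44089210e-16
  1.27773465e+00  9.19865063e-01]
place [ 2.94698109e-02  3.02690648e-01  1.71444202e+00 -4.44089210e-16
  1.12445999e+00  1.37337333e+00] [-5.57667977e-01  3.33785415e-01  1.66890106e+00 -4.44089210e-16
  1.13890618e+00  1.01312835e+00]
```

```bash
python3 - <<'E'
from h import *
yaw=np.deg2rad(13); co=camoff()
Q=q(yaw,1); p=np.array([.514,.126,.345])-Ro.from_quat(Q).apply(co)
robot.movep(p,Q); c=obs('wb1'); print(st(),proj(c,[.514,.126,.066],True))
Q=q(0,1); p=np.array([.5,-.19,.37])-Ro.from_quat(Q).apply(co)
robot.movep(p,Q); c=obs('wr1'); print(st(),proj(c,[.499,-.186,.096],True))
E
```

```text
{'t': np.float64(2.5833), 'qpos': array([-2.1000e-03,  1.3290e-01,  1.7954e+00, -2.0000e-04,  1.2131e+00,
        1.3430e+00]), 'tcp_pos': array([0.449 , 0.1098, 0.1523]), 'ft_force': array([ 0.1512,  0.1866, -0.1138]), 'width': np.float64(0.093)} [252.50652376 122.78143663]
{'t': np.float64(3.7917), 'qpos': array([-6.4910e-01,  1.2990e-01,  1.7343e+00,  5.0000e-04,  1.2778e+00,
        9.2030e-01]), 'tcp_pos': array([ 0.433 , -0.1893,  0.1771]), 'ft_force': array([ 0.2234,  0.2418, -0.1103]), 'width': np.float64(0.093)} [250.08356873 123.52197885]
```

View pics/wb1.png

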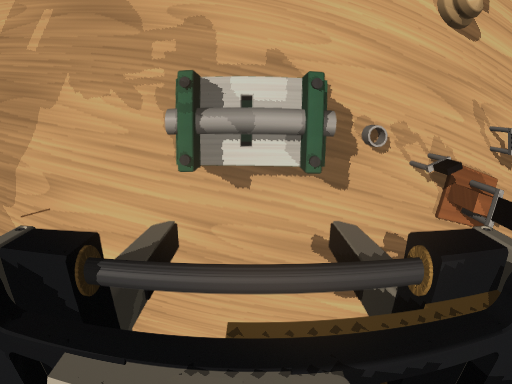

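View pics/wr1.png

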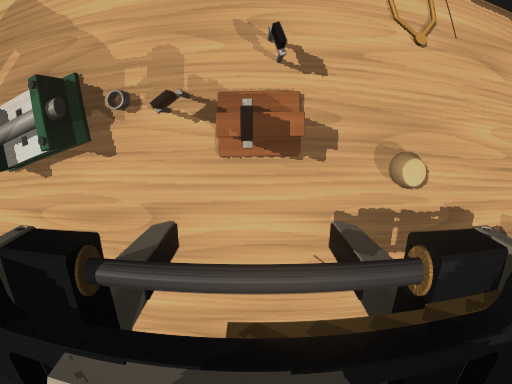

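The wrist views are clear. In wb1 the bar runs along row 121, the cheeks sit at columns 187 and 315, and the holes are at about (246,102) and (246,141). In wr1 the tab is at about (247,123) on the rail. I'll enlarge both for exact pixels.

```bash
python3 - <<'E'
from h import *
a=cv2.imread('pics/wb1.png')[60:182,155:345]; cv2.imwrite('pics/wb1c.png',cv2.resize(a,None,fx=4,fy=4,interpolation=cv2.INTER_CUBIC))
a=cv2.imread('pics/wr1.png')[80:170,205:315]; cv2.imwrite('pics/wr1c.png',cv2.resize(a,None,fx=6,fy=6,interpolation=cv2.INTER_CUBIC))
E
```

```text
(no output)
```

View pics/wb1c.png

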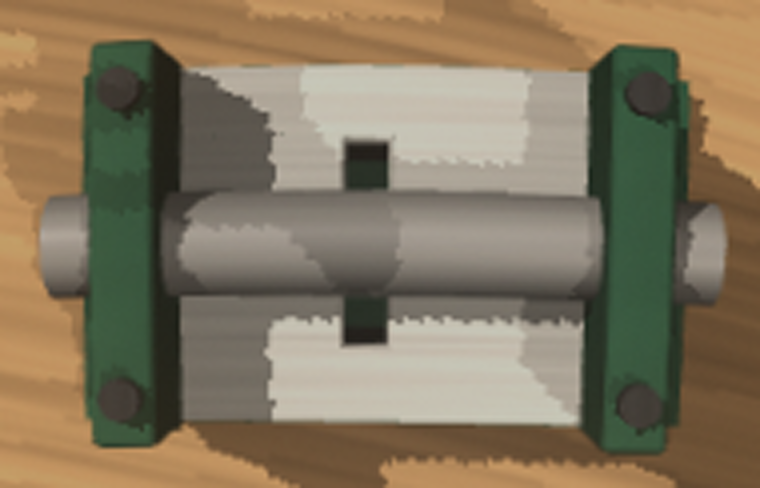

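View pics/wr1c.png

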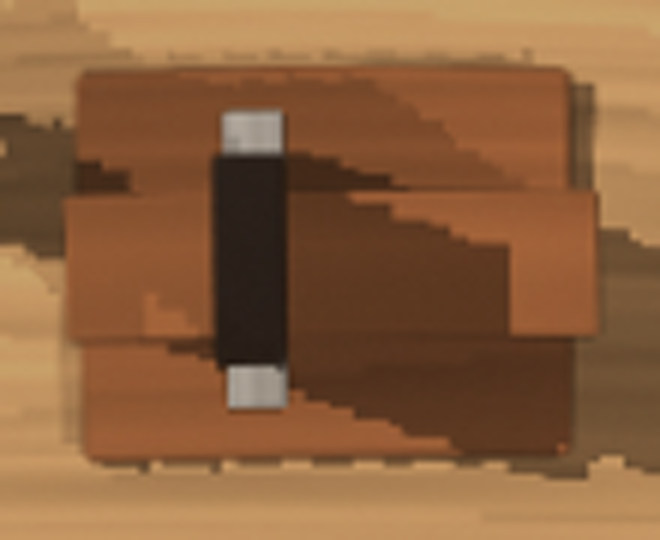

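```bash
python3 - <<'E'
from h import *
B=pickle.load(open('wb1.pkl','rb'));R=pickle.load(open('wr1.pkl','rb'))
b=lambda X,Y:(154.5+(X+.5)/4,59.5+(Y+.5)/4)
r=lambda X,Y:(204.5+(X+.5)/6,79.5+(Y+.5)/6)
P=lambda X,Y,z:onz(B,*b(X,Y),z,True)
T=lambda X,Y,z:onz(R,*r(X,Y),z,True)
print('cam',ray(B,0,0,True)[0],ray(R,0,0,True)[0])
# U-bolt
tt=[T(*p,.119) for p in((213,157),(285,157),(218,365),(287,363))]
cr=[T(*p,.079) for p in((222,112),(283,112),(228,408),(287,408))]
print('tab',np.mean(tt,0),'crown',np.mean(cr,0))
for a in (tt,cr):
    d=(a[0]+a[1]-a[2]-a[3])/2; print(np.linalg.norm(d[:2]),np.rad2deg(np.arctan2(d[1],d[0])))
# rail top long edges
for p0,p1 in (((65,200),(595,192)),((68,340),(597,334))):
    d=T(*p0,.07)-T(*p1,.07); print('rail',np.rad2deg(np.arctan2(-d[0],d[1])),T(*p0,.07),T(*p1,.07))
# bracket
ch=[P(*p,.074) for p in((152,42),(154,443),(615,47),(605,450))]
ax=((ch[0]+ch[1])-(ch[2]+ch[3]))/2; print('cheek mid',np.mean(ch,0),np.linalg.norm(ax),'yaw',np.rad2deg(np.arctan2(-ax[0],ax[1])))
for k in(0,2):
    d=ch[k]-ch[k+1]; print('cheek yaw',np.rad2deg(np.arctan2(d[1],d[0])),np.linalg.norm(d))
m0=P(64,246,.053);m1=P(700,252,.053);d=m0-m1;print('bar',m0,m1,np.rad2deg(np.arctan2(-d[0],d[1])))
print('bar centre',P(400,244.5,.053), P(200,(191+293)/2,.053),P(580,(197+297)/2,.053))
for X0,X1,Y in((343,388,140),(343,388,345)):
    print('hole outer',P(X0,Y,.04),P(X1,Y,.04))
E
```

```text
cam [0.51416481 0.12507395 0.34485384] [ 0.49976211 -0.18944843  0.36962857]
tab [ 0.49952032 -0.18318547  0.119     ] crown [ 0.49955795 -0.18286817  0.079     ]
0.02913071431053733 0.844248553185789
0.048356038506331786 0.8548905025549189
rail 1.090844916148253 [ 0.51006762 -0.15096113  0.07      ] [ 0.51175451 -0.23955296  0.07      ]
rail 0.8238721796365442 [ 0.48640254 -0.15121146  0.07      ] [ 0.48768265 -0.24022999  0.07      ]
cheek mid [0.51593614 0.12888019 0.074     ] 0.10528903222538838 yaw 12.048298657769813
cheek yaw 12.341073853795002 0.09350648683540816
cheek yaw 12.29673678533797 0.09374082374827038
bar [0.49917889 0.20640332 0.053     ] [0.53280384 0.05180821 0.053     ] 12.270904804804903
bar centre [0.51639652 0.12448284 0.053     ] [0.50667997 0.17251143 0.053     ] [0.52622155 0.08151727 0.053     ]
hole outer [0.53952911 0.14452989 0.04      ] [0.54201097 0.133427   0.04      ]
hole outer [0.48810888 0.13290777 0.04      ] [0.49065615 0.12166695 0.04      ]
```

```bash
python3 - <<'E'
from h import *
Q=q(np.deg2rad(0.9),1); x,y=.4995,-.183
robot.movep([x,y,.165],Q)
robot.move_straight([x,y,.086],Q,vel=.08); print(st())
c=obs('wg1')
effector.clamp(40); robot.dwell(.2); print(st())
c=obs('wg2')
robot.move_straight([x,y,.105],vel=.04); print(st())
c=obs('wg3'); print(proj(c,[x,y,.105],True),proj(c,[x,y,.035],True))
E
```

```text
{'t': np.float64(5.3083), 'qpos': array([-0.561 ,  0.3222,  1.7239, -0.    ,  1.0944,  0.9941]), 'tcp_pos': array([ 0.4999, -0.1833,  0.0865]), 'ft_force': array([ 0.2958, -0.2555,  0.4011]), 'width': np.float64(0.0928)}
{'t': np.float64(6.825), 'qpos': array([-5.6100e-01,  3.2270e-01,  1.7246e+00, -1.0000e-04,  1.0942e+00,
        9.9410e-01]), 'tcp_pos': array([ 0.4995, -0.1831,  0.086 ]), 'ft_force': array([-1.1359,  0.0551, -0.7386]), 'width': np.float64(0.0093)}
{'t': np.float64(7.5), 'qpos': array([-0.561 ,  0.3016,  1.7017, -0.    ,  1.138 ,  0.9941]), 'tcp_pos': array([ 0.4995, -0.183 ,  0.1051]), 'ft_force': array([-0.6378, -0.0368, -0.2851]), 'width': np.float64(0.0093)}
[254.05658512 222.09802744] [253.94093019 196.90023021]
```

View pics/wg1.png

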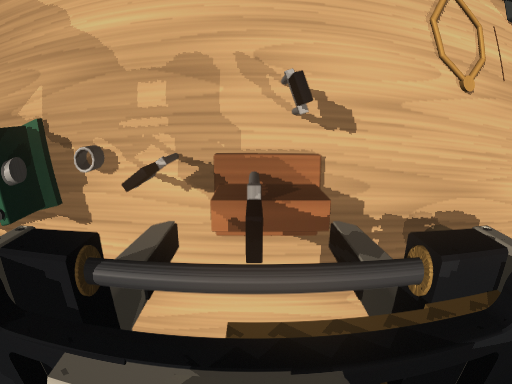

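View pics/wg3.png

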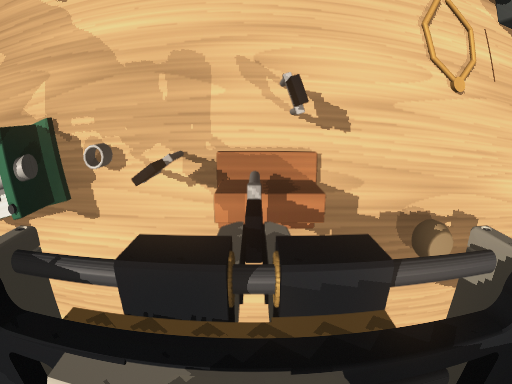

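The jaws stopped at 9.3 mm on the tab, and the crown end at (254,183) lies on the jaw centre column, so the lateral bias is about zero. Next I'll lift, cross to the bracket and look.

```bash
python3 - <<'E'
from h import *
robot.move_straight([.4995,-.183,.19],vel=.12); robot.dwell(.15)
print(st())
Q=q(np.deg2rad(12.2),1)
robot.move_straight([.5151,.1331,.19],Q,vel=.15)
robot.move_straight([.5151,.1331,.152],Q,vel=.1); robot.dwell(.3)
print(st()); obs('wp1')
for n in('side','scene'):
    c=capture(n); pickle.dump(c,open(n+'1.pkl','wb')); im=c['image']
    u,v=proj(c,[.515,.13,.1]).astype(int); save(n+'1c',cv2.resize(im[v-55:v+55,u-75:u+75],None,fx=5,fy=5,interpolation=cv2.INTER_CUBIC))
E
```

```text
{'t': np.float64(8.5583), 'qpos': array([-0.561 ,  0.2284,  1.5821, -0.    ,  1.3331,  0.9941]), 'tcp_pos': array([ 0.4989, -0.1827,  0.1889]), 'ft_force': array([ 0.2881, -0.2755, -1.0172]), 'width': np.float64(0.0093)}
{'t': np.float64(11.65), 'qpos': array([ 0.0431,  0.2565,  1.6375, -0.    ,  1.2464,  1.4009]), 'tcp_pos': array([0.5155, 0.1331, 0.1526]), 'ft_force': array([-0.0365, -0.8507, -0.8761]), 'width': np.float64(0.009)}
```

View pics/wp1.png

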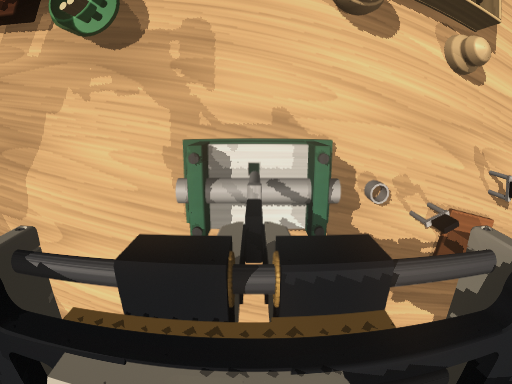

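View pics/side1c.png

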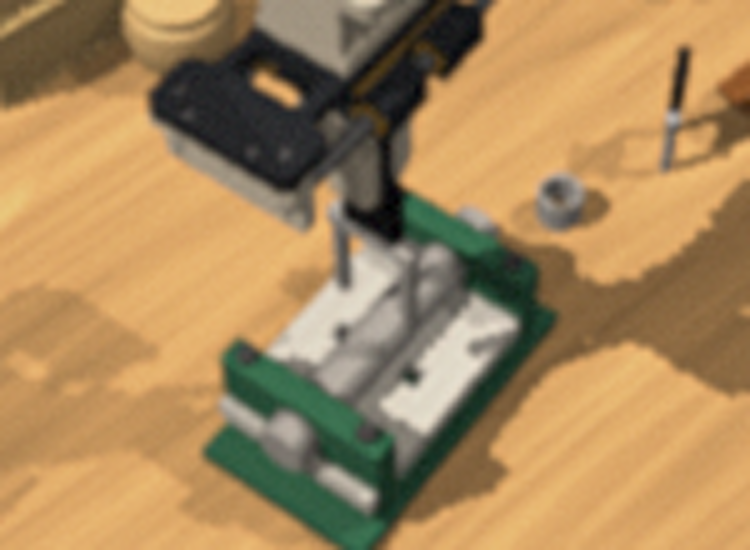

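View pics/scene1c.png

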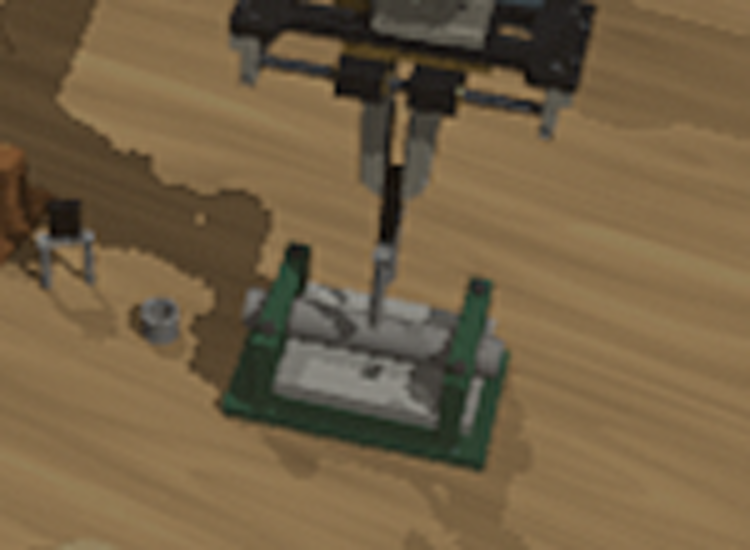

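The jaws, crown end (254,185) and upper hole (254,168) share the wrist image's centre column, and both legs straddle the bar in the side view. I'll descend guarded.

```bash
cat >> h.py <<'E'
def F(n=4):
    r=[]
    for _ in range(n): r.append(status.get_obs()['ft_force']); robot.dwell(.02)
    return np.mean(r,0)
def down(xy,z,zend,step,f0,lim,vel=.03,latlim=5,log=1):
    while z>zend+1e-6:
        z=max(z-step,zend); robot.move_straight([xy[0],xy[1],z],vel=vel)
        f=F(3)-f0
        if log: print(round(z,4),np.round(status.get_obs()['tcp_pos'],4),f.round(1))
        if f[2]>lim or np.hypot(f[0],f[1])>latlim: return z,f,True
    return z,f,False
E
python3 - <<'E'
from h import *
xy=[.5151,.1331]
f0=F(8); np.save('f0.npy',f0); print(f0)
z,f,s=down(xy,.152,.116,.004,f0,2.5,vel=.05)
if not s: z,f,s=down(xy,z,.102,.001,f0,3,vel=.02)
print(s,st())
E
```

```text
[ 0.19438383  0.20133965 -1.43505717]
0.148 [0.5149 0.1331 0.1477] [-0.2 -0.2  0.2]
0.144 [0.515  0.1331 0.1438] [-0.1 -0.7  0.4]
0.14 [0.515  0.1331 0.1398] [-0.7  0.1  0.5]
0.136 [0.5149 0.1331 0.1358] [-0.4  0.3  0.8]
0.132 [0.5149 0.1331 0.1318] [-0.5 -0.5  0.5]
0.128 [0.515  0.1331 0.1278] [-0.  -0.5  0.1]
0.124 [0.515  0.1331 0.1238] [0.2 0.1 0.4]
0.12 [0.515  0.1331 0.1198] [-0.  -0.2  0.2]
0.116 [0.515  0.1331 0.1158] [ 0.  -0.3 -0.1]
0.115 [0.5151 0.1331 0.115 ] [-0.3 -0.2  0.2]
0.114 [0.5151 0.1331 0.114 ] [-0.3 -0.3  0.5]
0.113 [0.5151 0.1331 0.113 ] [-0.4  0.   0.3]
0.112 [0.5151 0.1331 0.112 ] [-0.4 -0.4  0.3]
0.111 [0.5151 0.1331 0.111 ] [-0.4 -0.2 -0.1]
0.11 [0.5151 0.1331 0.11  ] [-0.7 -0.2  0.3]
0.109 [0.5151 0.1331 0.109 ] [-0.5  0.2  0.4]
0.108 [0.5151 0.1331 0.108 ] [-1.   0.1  0.3]
0.107 [0.515  0.1331 0.1069] [ 0.3 -0.   0.6]
0.106 [0.5151 0.1331 0.106 ] [-0.3 -0.5  0.4]
0.105 [0.5151 0.1331 0.105 ] [0.1 0.1 0.1]
0.104 [0.5151 0.1331 0.104 ] [-0.3 -0.6  0.3]
0.103 [0.5151 0.1331 0.103 ] [ 0.  -0.8  0.3]
0.102 [0.5151 0.1331 0.102 ] [ 0.1 -0.4  0.3]
False {'t': np.float64(18.8333), 'qpos': array([ 0.0431,  0.3052,  1.7053, -0.    ,  1.1311,  1.4009]), 'tcp_pos': array([0.5151, 0.1331, 0.102 ]), 'ft_force': array([-0.2019,  0.7721, -1.9189]), 'width': np.float64(0.0091)}
```

The legs went 8 mm below the plate top with no contact force, so they are in the holes. I'll continue to the rollers with a firmer grip and small steps.

```bash
python3 - <<'E'
from h import *
xy=[.5151,.1331]; f0=np.load('f0.npy')
effector.clamp(55); print(F(4)-f0)
z,f,s=down(xy,.102,.093,.0015,f0,4,vel=.02)
if not s: z,f,s=down(xy,z,.085,.0005,f0,21,vel=.01,latlim=7)
print(s,st())
E
```

```text
[0.01581986 0.38283271 0.25158648]
0.1005 [0.515  0.1331 0.1004] [-0.3 -0.1  0.2]
0.099 [0.5151 0.1331 0.0989] [-0.4 -0.5  0.1]
0.0975 [0.515  0.1331 0.0974] [-0.4 -0.4 -0. ]
0.096 [0.515  0.1331 0.0959] [-0.1  0.1  0.9]
0.0945 [0.515  0.1331 0.0944] [ 0.1 -0.1  0.4]
0.093 [0.515  0.1331 0.093 ] [-0.1 -0.1  0.5]
0.0925 [0.5151 0.1331 0.0925] [ 0.1 -0.2 -0. ]
0.092 [0.5151 0.1331 0.092 ] [-0.3 -0.6  0.1]
0.0915 [0.5151 0.1331 0.0915] [-0.3 -0.4  0.3]
0.091 [0.5151 0.1331 0.091 ] [-0.3 -0.   0.4]
0.0905 [0.5151 0.1331 0.0905] [-0.1 -0.   0.7]
0.09 [0.5151 0.1331 0.09  ] [-0.6 -0.9  0.5]
0.0895 [0.5151 0.1331 0.0896] [-0.5 -0.8  1.4]
0.089 [0.5153 0.1331 0.0892] [ 0.2 -0.5  2.6]
0.0885 [0.5154 0.1331 0.0888] [-0.7 -0.2  5.6]
0.088 [0.5156 0.1331 0.0885] [-0.9 -0.1  7. ]
0.0875 [0.5159 0.1331 0.0883] [-0.4  0.6  8.6]
0.087 [0.5161 0.1332 0.0879] [-0.  -0.5  8.7]
0.0865 [0.516  0.1331 0.0873] [-0.4  0.2  8.2]
0.086 [0.5156 0.1332 0.0865] [-0.6 -0.5  6.6]
0.0855 [0.5154 0.1331 0.0857] [-0.3  0.1  6.4]
0.085 [0.5152 0.1331 0.085 ] [-0.7 -0.1  5.7]
False {'t': np.float64(25.7167), 'qpos': array([ 0.043 ,  0.3239,  1.7256, -0.    ,  1.0919,  1.4009]), 'tcp_pos': array([0.5152, 0.1331, 0.085 ]), 'ft_force': array([ 0.1758, -0.3941,  4.4592]), 'width': np.float64(0.0085)}
```

Rollers met at TCP z of about 0.089 m; the push peaked near 9 N and then fell to about 6 N, as described. I'll press on to the crown's contact with the bar.

```bash
python3 - <<'E'
from h import *
xy=[.5151,.1331]; f0=np.load('f0.npy')
z,f,s=down(xy,.085,.0765,.0005,f0,15,vel=.01,latlim=8)
print(s,st())
obs('wh1')
for n in('side','scene'):
    c=capture(n); im=c['image']
    u,v=proj(c,[.515,.13,.07]).astype(int); save(n+'2c',cv2.resize(im[v-45:v+45,u-60:u+60],None,fx=6,fy=6,interpolation=cv2.INTER_CUBIC))
E
```

```text
0.0845 [0.5152 0.1331 0.0845] [0.2 0.1 5.4]
0.084 [0.515  0.1331 0.0839] [ 0.2 -0.1  4.8]
0.0835 [0.515  0.1331 0.0834] [-0.4 -0.3  4.6]
0.083 [0.5151 0.1331 0.083 ] [-0.2  0.2  5.1]
0.0825 [0.5151 0.1331 0.0825] [-0.4 -0.1  5.5]
0.082 [0.5151 0.1331 0.082 ] [-0.6 -0.6  5.1]
0.0815 [0.5153 0.1331 0.0818] [-0.8 -0.   7.3]
0.081 [0.5154 0.1331 0.0818] [-1.3 -0.6 10.3]
0.0805 [0.5156 0.1332 0.0817] [-1.9 -0.2 13.4]
0.08 [0.5157 0.1332 0.0816] [-2.6 -0.4 16.3]
True {'t': np.float64(28.7167), 'qpos': array([ 0.0432,  0.3276,  1.7299, -0.    ,  1.0822,  1.4009]), 'tcp_pos': array([0.5157, 0.1332, 0.0816]), 'ft_force': array([-2.3834,  0.7837, 14.8655]), 'width': np.float64(0.0091)}
```

View pics/side2c.png

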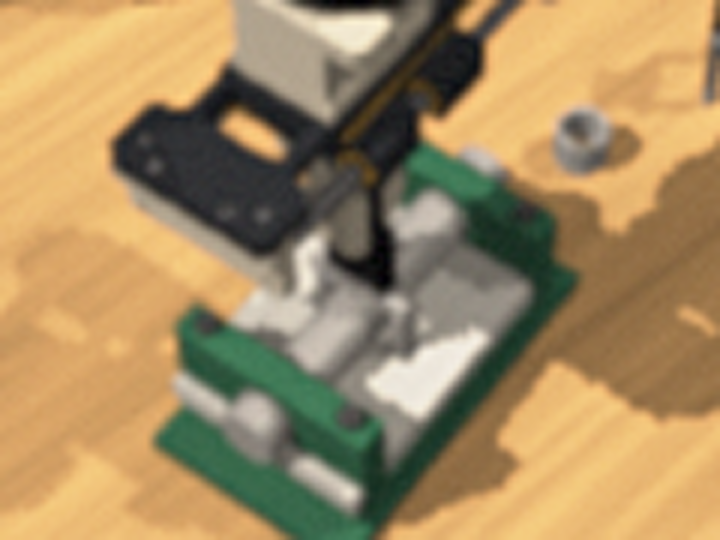

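There is a hard stop at TCP 0.0818 m (0.082 expected), with the stiffness of the crown on the bar, and the picture shows the crown down on it. I'll ease off, release, retreat and check.

```bash
python3 - <<'E'
from h import *
xy=[.5151,.1331]
robot.move_straight([*xy,.0818],vel=.01); robot.dwell(.1)
effector.let_go(); robot.dwell(.2); print(st())
robot.move_straight([*xy,.17],vel=.1)
Q=q(np.deg2rad(12.2),1); co=camoff(); p=np.array([.516,.129,.345])-Ro.from_quat(Q).apply(co)
robot.movep(p,Q); robot.dwell(.2); c=obs('we1'); print(st())
a=cv2.imread('pics/we1.png')[60:182,155:345]; cv2.imwrite('pics/we1c.png',cv2.resize(a,None,fx=4,fy=4,interpolation=cv2.INTER_CUBIC))
for n in('side','scene'):
    c=capture(n); pickle.dump(c,open(n+'3.pkl','wb')); im=c['image']; save(n+'3',im)
    u,v=proj(c,[.515,.13,.07]).astype(int); save(n+'3c',cv2.resize(im[v-45:v+45,u-60:u+60],None,fx=6,fy=6,interpolation=cv2.INTER_CUBIC))
E
```

```text
{'t': np.float64(30.8667), 'qpos': array([ 0.0431,  0.3276,  1.7294, -0.    ,  1.0846,  1.401 ]), 'tcp_pos': array([0.5151, 0.1331, 0.0818]), 'ft_force': array([ 0.4705, -0.049 ,  0.8089]), 'width': np.float64(0.093)}
{'t': np.float64(32.5333), 'qpos': array([0.0082, 0.1388, 1.7881, 0.    , 1.2139, 1.366 ]), 'tcp_pos': array([0.4515, 0.1145, 0.1524]), 'ft_force': array([-0.3192, -1.1312, -0.5231]), 'width': np.float64(0.093)}
```

View pics/we1c.png

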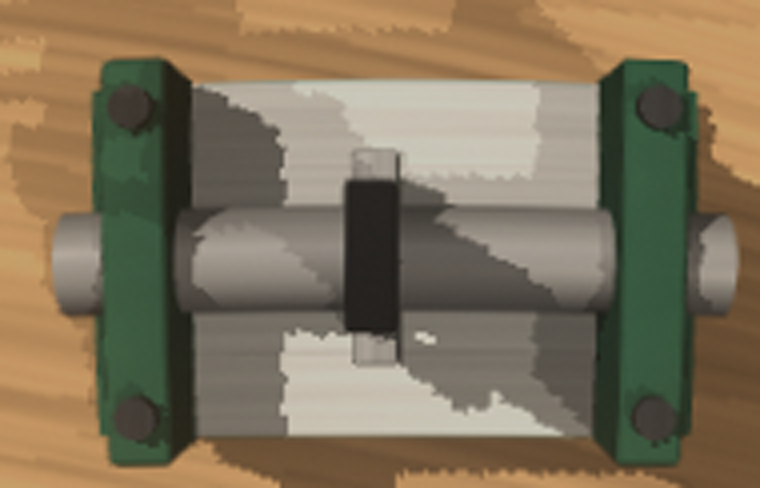

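View pics/scene3c.png

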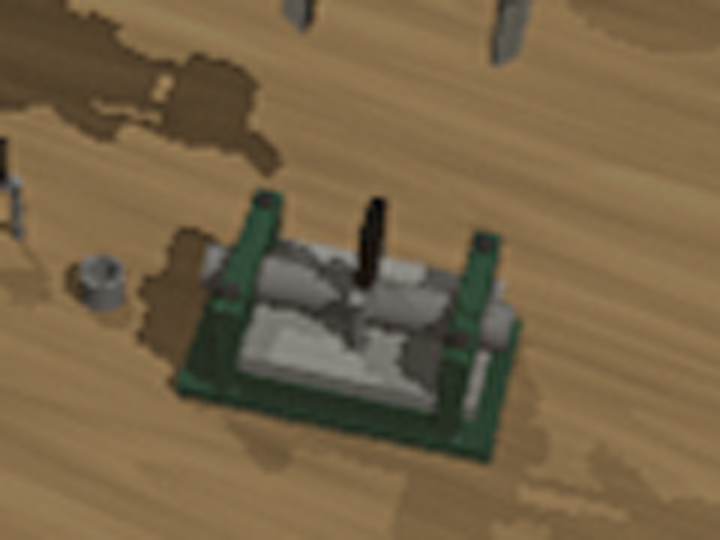

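View pics/side3c.png

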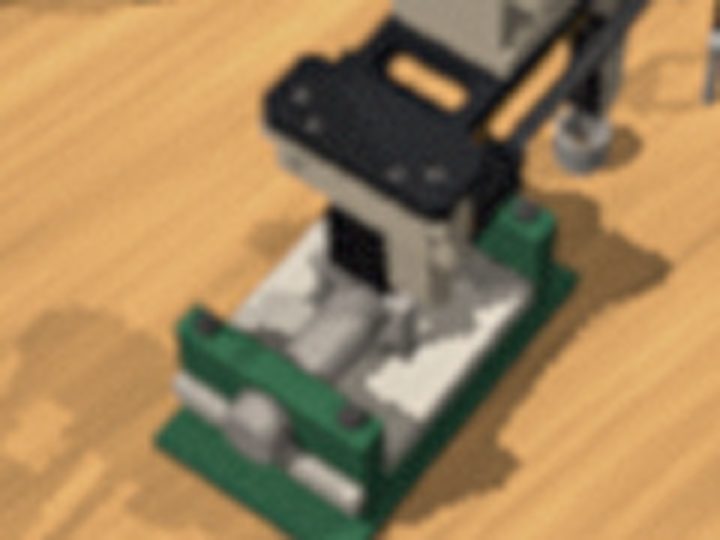

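View pics/scene3.png

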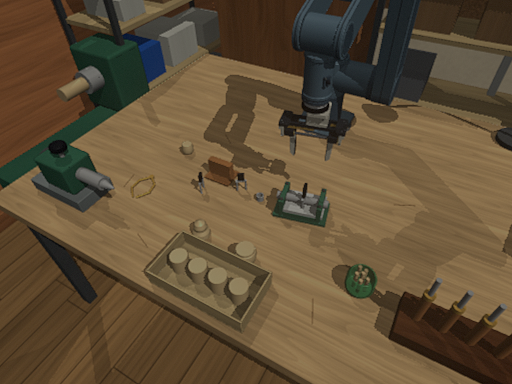

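```bash
python3 - <<'E'
from h import *
B=pickle.load(open('we1.pkl','rb')); P=lambda X,Y,z:onz(B,154.5+(X+.5)/4,59.5+(Y+.5)/4,z,True)
t=[P(*p,.115) for p in((346,181),(399,181),(346,331),(397,331))]; k=[P(*p,.075) for p in((353,150),(399,150),(355,365),(398,365))]
for a in(t,k):
    d=(a[0]+a[1]-a[2]-a[3])/2; print(np.mean(a,0).round(4),np.linalg.norm(d).round(4),np.rad2deg(np.arctan2(d[1],d[0])))
job.job_done()
E
```

```text
[0.5154 0.1332 0.115 ] 0.0291 11.706814702816482
[0.515  0.1329 0.075 ] 0.049 12.2331958244349
the job is handed in; nothing more can be done
```

The U-bolt is seated on the green bracket's bar with both legs through the plate, released, and the job is handed in; no verdict is reported. The robot's clock read about 33 s of the 72 s allowed.

**What I did**
- **Lift:** I took the largest of the three lookalikes, the one astride the rail, by its tab and raised it to about 0.20 m.
- **Finding the holes:** I found them by sight in the wrist view, about 4 mm along the bar from its middle. The guarded descent met no contact force at the plate, so no search by feel was needed.
- **Pressing home:** The rollers took a peak push of about 9 N, slightly below the 10 to 22 N you gave. The crown then stopped hard at TCP height 0.0818 m, where 0.082 m was expected. I pressed to about 16 N there, then eased off and let go.

**Last checks, after letting go**
- **Position:** The tab and crown centres agree within 0.5 mm, at (0.515, 0.133), so it stands upright.
- **Alignment:** Yaw is 11.7 to 12.2°, against about 12.2° for the bar.
- **Height:** The crown measures 49.0 mm long at the expected home height, which fits. The tab reads 29.1 mm instead of 30 mm, which is within pixel error, and it read the same on the rail.
- **Surroundings:** In the final scene view the other things on the bench look unmoved by eye; I did not measure them. The gripper is clear of everything.

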